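Tuck the drip strip under the tantalus flap and hold it flat

TASK

Press the sprung ejector slide of the wooden dock all the way in so that it pushes the aluminium drip strip out, then take the strip and tuck the thin front edge of its leaf about 20 mm under the lapped wooden flap at the front of the tantalus, square to the flap and centred between its two feet, without lifting the flap. Finish while still holding: keep the strip pressed down flat on the base board with about 10 to 15 newtons and do not let go. Leave the decanter, the bowl and the pipette stand where they are.

Things in the scene. Friction and masses are not known exactly. Their poses are not given: they have to be found in the camera images.
- strip: Loose L-shaped aluminium strip, 200 g. Leaf 120 (x) x 85 (y) x 4 mm, with an upstand at its back edge to grip: 90 mm long (x), 10 mm thick (y), top 40 mm above the underside. Origin: underside, below the upstand's middle; z up; leaf from y = +5 to its front edge at y = -80 mm. Starts flat in the dock, upstand against the ejector; can be lifted once 45 mm out, clear of the lips.
- strip_lead (a point): Middle of the leaf's front edge on the strip, at its underside, 80 mm from the strip's origin in the strip's -y; same axes as the strip.
- dock: Fixed dark wooden dock, 152 mm wide (x), open above, no floor. Two side cheeks up to 24 mm high, y = -44 to +66 mm, with lips over the leaf's side edges at y = -38 to -8 mm, 7.5 mm above the shelf. Guide bar 32 mm high at y = +20 to +34 mm. Origin on the shelf, where the strip's origin starts, axes alike; the strip leaves to the dock's -y.
- ejector (a joint): Travel of the steel spring ejector slide, m: 0 at rest, 0.05 fully pressed. It moves to the dock's -y; takes 2 N at the start to 6 N at full travel, plus the strip's friction, and springs back when let go, which leaves room for a finger behind the upstand.
- ejector_pad (a point): Centre of the back face of the ejector's upright press plate (44 mm wide, 10 mm thick, from 5 to 55 mm above the shelf), 30 mm above the shelf; it moves with the slide and lies 98 mm to the dock's +y of its origin at rest. Push this face to the dock's -y; the space behind it is free.
- tantalus: Fixed wooden tantalus holding two stoppered decanters under a locked bar, 280 (x) x 130 (y) x 248 mm high. Origin at the centre of its underside on the shelf; the white shelf top is at height 0; its front looks to its own +y (to the robot's right).
- flap (a joint): Angle of the lapped flap, rad: 0 flat at rest, grows as lifted. Board hinged at the tantalus's front face, 170 mm wide (x), 60 mm deep (y), 8 mm thick, underside 8 mm above the base board, held down only by its weight (150 g). Two small feet under its ends leave 152 mm free between them.
- lap_edge (a point): Middle of the flap's free front edge at its underside, 8 mm above the base board and 14 mm above the shelf, 126 mm to the tantalus's +y of its origin; axes of the tantalus. The strip goes in from the tantalus's +y side, moving to its -y, with the strip's x and y axes along the tantalus's.
- board: Fixed thin base board lying on the shelf in front of the tantalus and under the flap, 200 mm wide (x), 6 mm thick, from y = +65 to +255 mm in the tantalus's frame, so that it reaches 129 mm out from the flap's edge. The strip is pressed flat on it. Origin and axes are those of the tantalus.
- decanter: Loose flask-shaped glass decanter, 120 mm across, 180 mm high; origin at the centre of its underside. Leave alone.
- bowl: Loose sage green ceramic bowl, 120 mm across, 50 mm high; origin at the centre of its underside. Leave alone.
- pipette: Loose small steel stand, 70 mm square, with a short glass pipette, 134 mm high; origin at the centre of its underside. Leave alone.
There are look-alikes about, which are no part of the job. Leave any pink or yellow look-alike of the strip alone.

How it is judged:
On the way, in this order (a step that is already met when the one before it is completed fails the run):
1. the ejector slide is pressed in and has pushed the strip out of the dock's lips, the fingers not touching the strip (value of joint ejector above 0.042 m and y of strip in the frame of dock below -0.038 m and contact force between the fingers and strip below 0.5 N), for 0.05 s.
2. the strip is right out of the dock (y of strip in the frame of dock below -0.08 m), for 0.1 s.
At the end, for the whole second after the job is handed in: Front edge 10-40 mm under the flap, within 14 mm of centred, 0.10 rad of square; strip flat on the board (tilt < 0.04 rad) and still; flap down (< 0.05 rad); fingers on the strip, which is pressed on the board with 5-40 N through the last second (y of strip_lead in the frame of lap_edge between -0.04 and -0.01 m and x of strip_lead in the frame of lap_edge between -0.014 and 0.014 m and angle between the y axis of strip and the y axis of tantalus, either way round below 0.1 rad and angle between strip's own z axis and vertical below 0.04 rad and height (world z) of strip below 0.009 m and value of joint flap below 0.05 rad and linear speed of strip below 0.01 m/s and contact force between strip and board between 5 and 40 N and contact force between the fingers and strip above 2 N); the arm keeps its last pose, push and grip.
It fails at once if the flap is lifted (more than 0.07 rad, about 4 mm at its edge) (value of joint flap above 0.07 rad).
It fails at once if the decanter is moved or tipped (distance of decanter from where it was at the start of the episode above 0.03 m or angle between decanter's own z axis and vertical above 0.3 rad).
It fails at once if the bowl is moved or tipped (distance of bowl from where it was at the start of the episode above 0.03 m or angle between bowl's own z axis and vertical above 0.3 rad).
It fails at once if the pipette is moved or tipped (distance of pipette from where it was at the start of the episode above 0.03 m or angle between pipette's own z axis and vertical above 0.3 rad).
It also fails if it takes over 69 s, if anything falls off the work surface, if the arm or the gripper's body presses on something with over 40 N, if the wrist force passes 120 N, or if a joint passes its speed limit or range.

ROBOT

A 6-joint arm with a two-finger parallel gripper is mounted at the origin on the work surface. World frame = base frame: x ahead of the robot, y to its left, z up, the work surface at z = 0. Lengths are in m, angles in rad, forces in N, time in s.
With the tool pointing down it reaches from about 0.25 to 0.725 m from the base axis. Payload 4 kg.
Tool frame: the origin (TCP) lies midway between the tips of the shut fingers; the grasp point (between the pads) lies 19 mm behind it (bot.grasp_offset is the distance from the TCP to the grasp point, in m); z points along the fingers, y is the direction in which the jaws open and shut (so a half turn about z gives the same grasp; the last joint's range is limited). The gripper opens to 85 mm and grips with 20 to 120 N. Pads are 22 mm wide; open, the fingers measure 114 mm over their backs; the gripper's body (76 mm by 85 mm) begins 54 mm behind the grasp point. The pads swing forward as they close: fully open they stand 13 mm farther back than shut.
Start: joints at [1.312, 0.241, 0.005, 1.335, 0, 1.571], TCP at [0.128, 0.483, 0.231] pointing down, gripper open.
Joint ranges: [-2.72, 2.72], [-1.05, 1.87], [-1.09, 1.28], [-1.99, 2.15], [-1.42, 1.44], [-3.14, 3.14]. Speed limits (rad/s): [2.79, 2.79, 3.14, 3.14, 3.14, 3.14].

INTERFACE

Orientations are given as a unit quaternion [x, y, z, w].
In Python, from workcell import sensors, optics, bot gives the robot as it stands.
- The arm moves only by the tool apply_moves, never from a script. Its argument "plan" is one flat list of numbers, 6 for each row, row after row: the shift along the tool's x, y, z in m, then the turn, a rotation vector about the tool's x, y, z in rad. In form: [tx, ty, tz, ax, ay, az, tx, ty, tz, ax, ay, az, ...]. A call has 1 to 12 rows; each row is the pose to reach, as a shift and turn from the pose commanded when the call began, along the tool's axes at that moment; what a row does not reach only later rows make up. A row lasts 1/12 s, in which the tool goes at most 41.7 mm and 7.16 degrees, less where a joint would pass 70% of its speed; a pose out of reach is approached as far as the arm can. A call with a gripper value outside its range is refused whole. "grip" is the finger opening in m, from 0 to 0.0854, set as the call begins (left out, the last holds). The fingers move at their own pace and stop on an object; the grip force is fixed at half the most. Time passes only in rows, so rows that repeat a pose let the fingers close. It gives the time, the measured TCP pose, the force and the opening at its end, in the units of the state.
- sensors.get_obs(): the state, without advancing time (a new reading comes with each control period).
- optics.camera(name): name is "side" or "top" or "wrist"; returns a dict with "pixels" (400x640x3 uint8, red, green, blue), "fx", "fy", "cx", "cy" (pixels), "k1" (the pictures are not rectified: a ray, as slopes to the right and down, at radius r is drawn at 1 + k1 r^2 times it, then the intrinsics apply), "pose" (4x4, takes a point from camera to world coordinates); the wrist camera has in their place "tool_from_camera" (4x4, takes a point from camera to tool coordinates, whose origin is the TCP and whose axes are the flange's). Camera axes: x right, y up, looking along -z (the intrinsics and any distortion apply to the point x, -y, -z); pixel columns grow to the right and rows downward; lengths in m; the calibration is good to about 2 mm. A picture is of the moment at which its call begins: read the wrist's pose just before it. There is no depth.
- bot.job_done(): hands the job in, once; it reports no verdict.
The state is a dict: "clock": time; "joint_pos": joint angles; "joint_vel": joint speeds; "tau": joint torques, N m; "eef_pos": TCP position; "tool_rot": TCP orientation; "ft_force": force on the tool from outside, world axes, zero at the start; "ft_torque": the same for the moment, N m; "grip_width": finger opening in m.
Only numpy, scipy, OpenCV 4.12 (cv2) and the standard library are available. Lean on these libraries where they do the work, as an engineer would, in place of code of your own. Each camera call takes 0.05 s, during which the arm holds its last target.

## Working session

There is one attempt and no reset: what is moved stays moved. The work goes in short steps, Python scripts to look and compute and a tool call to move; the robot and the scene stay as the last step left them, time stands still between calls to the robot, and variables do not carry over. Pictures are saved under pics/ and viewed, and the job is handed in when it is done.

Besides the shell and the picture viewer there is one more tool, called after "Request:" by a JSON object that holds its "op" and its "data", one argument or row to a line. apply_moves: Moves the arm, as the interface text tells. Its arguments: {"type":"object","properties":{"plan":{"type":"array","items":{"type":"number"}},"grip":{"type":"number"}},"required":["plan"]}

```bash
ls -la; mkdir -p pics; python3 - <<'E'
from workcell import sensors, optics, bot
import cv2,numpy as np
o=sensors.get_obs(); print(o); print(bot.grasp_offset)
for n in ["side","top","wrist"]:
    c=optics.camera(n); cv2.imwrite(f"pics/{n}0.png",c["pixels"][:,:,::-1])
    print(n,{k:(np.round(v,4).tolist() if k!="pixels" else 0) for k,v in c.items()})
E
```

```text
total 12
drwxr-xr-x  3 agent agent 4096 Dec  6 15:55 .
drwxr-xr-x 23 root  root  4096 Dec  6 15:55 ..
drwxr-xr-x  2 agent agent 4096 Dec  6 15:55 pics
{'clock': 0.0, 'joint_pos': array([ 1.31201024e+00,  2.41430619e-01,  3.70455720e-03,  1.33515624e+00,
       -1.72767554e-05,  1.57079089e+00]), 'joint_vel': array([ 0.00081136,  0.001089  , -0.00046092,  0.00148235,  0.00079102,
        0.0011836 ]), 'tau': array([ 2.16594572e-04, -3.72318721e+01,  2.52405488e+01,  1.68782490e-02,
       -8.82400150e-05, -6.00460854e-07]), 'eef_pos': array([0.12779887, 0.48274559, 0.23039661]), 'tool_rot': array([ 1.29029510e-01,  9.91640206e-01, -1.03538321e-03, -1.26015765e-04]), 'ft_force': array([-0.0781542 ,  0.29602486,  0.50662767]), 'ft_torque': array([-0.03935819,  0.00492696, -0.01607708]), 'grip_width': 0.08558679451439526}
0.0187
side {'pixels': 0, 'fx': 479.4762, 'fy': 479.4762, 'cx': 322.6969, 'cy': 205.5671, 'k1': 0.0406, 'pose': [[0.7961, 0.4285, -0.4274, 0.0299], [-0.6051, 0.5741, -0.5515, -0.7811], [0.009, 0.6977, 0.7164, 0.9135], [0.0, 0.0, 0.0, 1.0]]}
top {'pixels': 0, 'fx': 450.221, 'fy': 450.221, 'cx': 318.8527, 'cy': 199.6104, 'k1': -0.1185, 'pose': [[0.0055, 0.9941, -0.1083, 0.4208], [-1.0, 0.0048, -0.0064, -0.1211], [-0.0059, 0.1083, 0.9941, 1.1383], [0.0, 0.0, 0.0, 1.0]]}
wrist {'pixels': 0, 'fx': 307.7214, 'fy': 307.7214, 'cx': 317.8767, 'cy': 196.3908, 'k1': 0.0205, 'tool_from_camera': [[0.0007, 0.956, 0.2933, 0.0755], [1.0, -0.0006, -0.0003, 0.0002], [-0.0001, 0.2933, -0.956, -0.143], [0.0, 0.0, 0.0, 1.0]]}
```

View pics/top0.png

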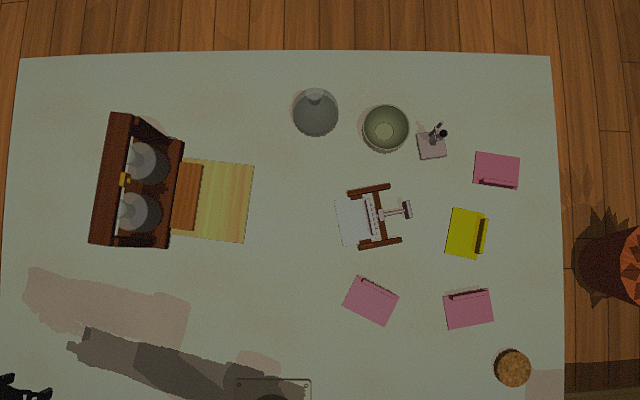

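View pics/side0.png

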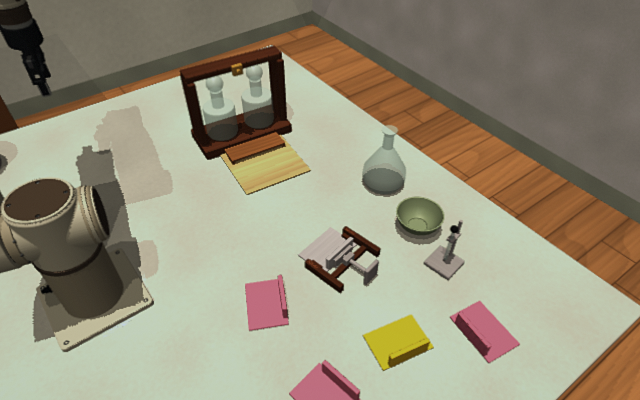

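View pics/wrist0.png

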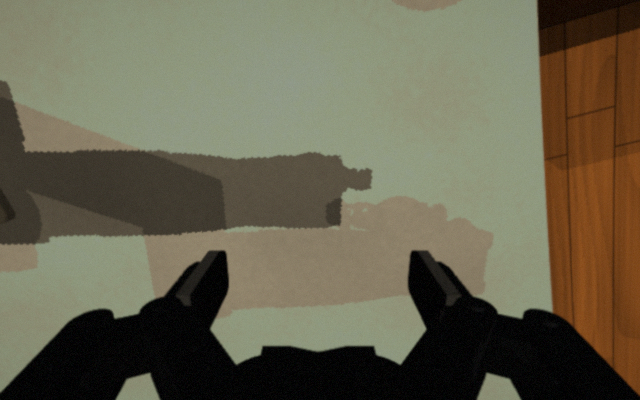

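```bash
cat > h.py <<'E'
import numpy as np,cv2
from workcell import sensors, optics, bot
def ray(c,uv,T=None):
    T=np.array(c["pose"] if T is None else T)
    x=(uv[0]-c["cx"])/c["fx"]; y=(uv[1]-c["cy"])/c["fy"]
    rd=np.hypot(x,y); r=rd
    for _ in range(30): r=rd/(1+c["k1"]*r*r)
    s=r/rd if rd>0 else 1
    d=T[:3,:3]@np.array([x*s,-y*s,-1]); return T[:3,3],d
def plane(c,uv,z,T=None):
    o,d=ray(c,uv,T); return o+d*(z-o[2])/d[2]
def proj(c,P,T=None):
    T=np.array(c["pose"] if T is None else T)
    p=T[:3,:3].T@(np.array(P)-T[:3,3]); x=p[0]/-p[2]; y=-p[1]/-p[2]
    f=1+c["k1"]*(x*x+y*y); return np.array([c["cx"]+c["fx"]*x*f,c["cy"]+c["fy"]*y*f])
def crop(im,x0,y0,x1,y1,s,name):
    a=cv2.resize(im[y0:y1,x0:x1,::-1],None,fx=s,fy=s,interpolation=cv2.INTER_CUBIC); 
    a=np.clip(a.astype(float)*1.4,0,255).astype(np.uint8)
    cv2.imwrite("pics/"+name,a)
E
python3 - <<'E'
from h import *
c=optics.camera("top")
crop(c["pixels"],320,170,420,260,8,"dock1.png")
crop(c["pixels"],80,100,270,260,4,"tant1.png")
c=optics.camera("side")
crop(c["pixels"],290,215,390,300,8,"docks1.png")
crop(c["pixels"],175,40,320,200,4,"tants1.png")
E
```

```text
(no output)
```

View pics/dock1.png

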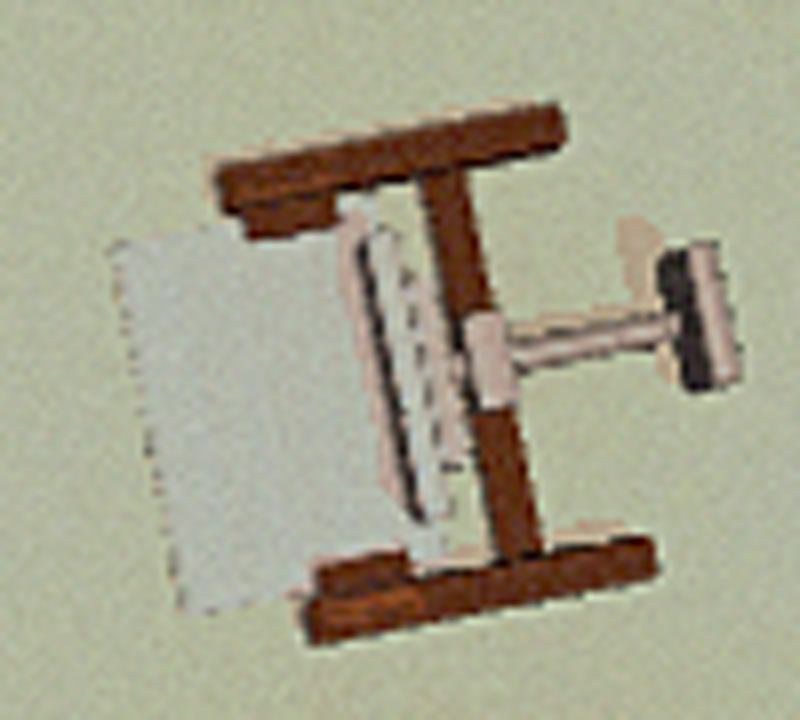

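View pics/tant1.png

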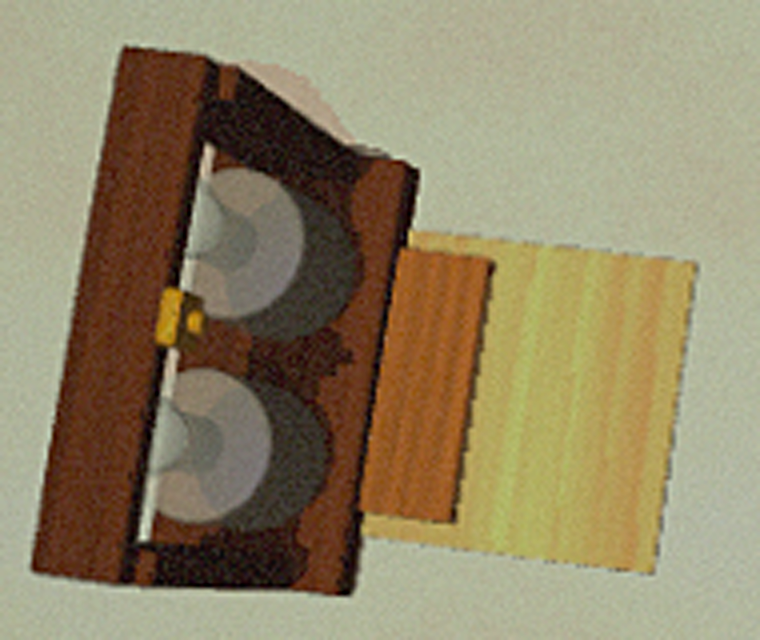

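View pics/docks1.png

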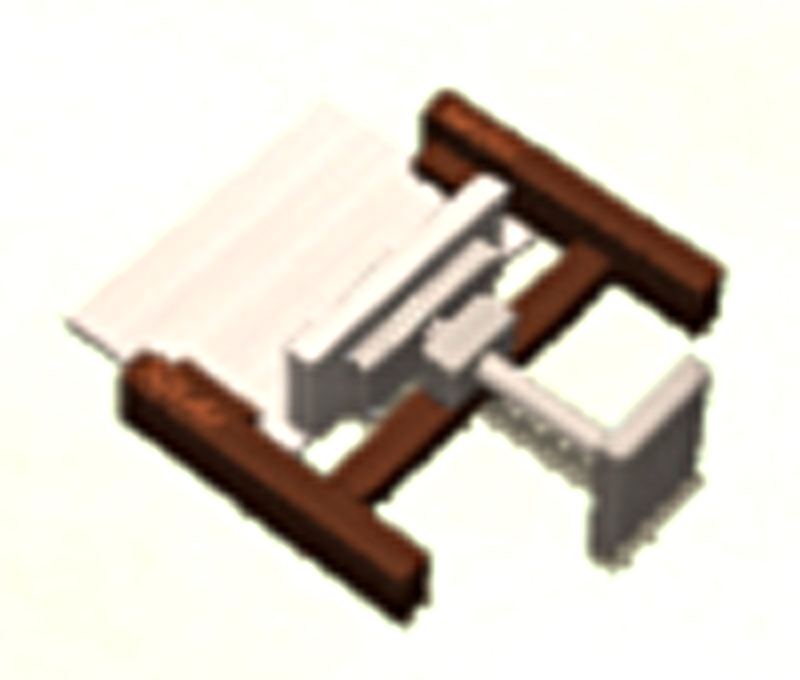

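View pics/tants1.png

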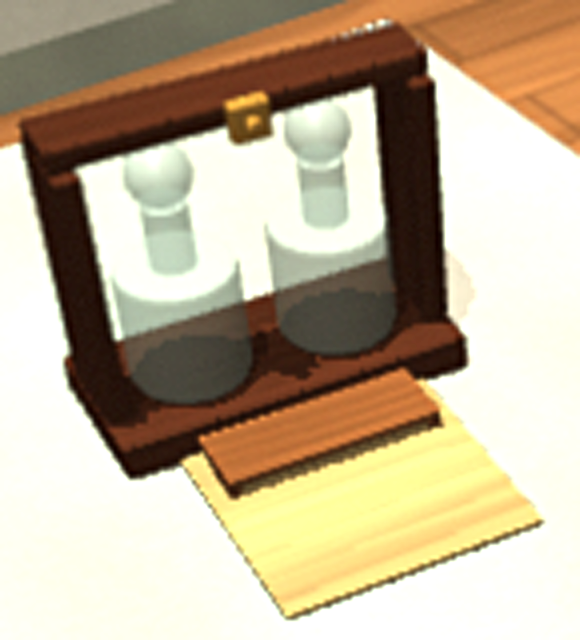

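```bash
python3 - <<'E'
from h import *
c=optics.camera("top")
def d(x,y,z): return plane(c,(320+(x+.5)/8-.5,170+(y+.5)/8-.5),z)
def t(x,y,z): return plane(c,(80+(x+.5)/4-.5,100+(y+.5)/4-.5),z)
for n,a,b in [("front",d(118,245,.004),d(182,610,.004)),("upcheek",d(215,165,.024),d(560,105,.024)),("lowcheek",d(310,645,.024),d(658,575,.024)),
 ("ups top front",d(362,240,.04),d(425,522,.04)),("pad top back",d(715,243,.055),d(740,380,.055)),
 ("board right",t(697,262,.006),t(653,573,.006)),("flap front",t(492,262,.022),t(453,522,.022)),("flaphinge",t(402,248,.022),t(362,513,.022))]:
    v=b-a; print(n,a.round(4),b.round(4),((a+b)/2).round(4),"len",np.linalg.norm(v).round(4),"ang",np.degrees(np.arctan2(v[1],v[0])).round(2))
E
```

```text
front [ 0.5431 -0.1529  0.004 ] [ 0.428  -0.1732  0.004 ] [ 0.4855 -0.1631  0.004 ] len 0.1168 ang -169.98
upcheek [ 0.5662 -0.1826  0.024 ] [ 0.5857 -0.2908  0.024 ] [ 0.5759 -0.2367  0.024 ] len 0.11 ang -79.77
lowcheek [ 0.4173 -0.2118  0.024 ] [ 0.4391 -0.3197  0.024 ] [ 0.4282 -0.2658  0.024 ] len 0.1101 ang -78.59
ups top front [ 0.5411 -0.2268  0.04  ] [ 0.4548 -0.2457  0.04  ] [ 0.4979 -0.2362  0.04  ] len 0.0884 ang -167.69
pad top back [ 0.5391 -0.3329  0.055 ] [ 0.4974 -0.3399  0.055 ] [ 0.5182 -0.3364  0.055 ] len 0.0422 ang -170.47
board right [0.6322 0.0532 0.006 ] [0.4336 0.0769 0.006 ] [0.5329 0.0651 0.006 ] len 0.1999 ang 173.19
flap front [0.6291 0.182  0.022 ] [0.464  0.2013 0.022 ] [0.5465 0.1917 0.022 ] len 0.1663 ang 173.35
flaphinge [0.6382 0.241  0.022 ] [0.469 0.26  0.022] [0.5536 0.2505 0.022 ] len 0.1703 ang 173.58
```

```bash
cat >> h.py <<'E'
from scipy.spatial.transform import Rotation as R
DO=np.array([.4997,-.2412]); DU=np.array([np.cos(np.radians(-79.5)),np.sin(np.radians(-79.5))])
def dock(y,x=0): X=np.array([DU[1],-DU[0]]); return DO+DU*y+X*x
def rel(pos,yaw_y_deg):
    """tool-frame shift & rotvec from measured pose to target (tool straight down, y_tool at world angle)"""
    o=sensors.get_obs(); Rc=R.from_quat(o["tool_rot"])
    a=np.radians(yaw_y_deg); y=np.array([np.cos(a),np.sin(a),0]); z=np.array([0,0,-1.]); x=np.cross(y,z)
    Rt=R.from_matrix(np.stack([x,y,z],1))
    t=Rc.inv().apply(np.array(pos)-o["eef_pos"]); rv=(Rc.inv()*Rt).as_rotvec()
    print("shift",t.round(4),"rot",rv.round(4),"dist",np.linalg.norm(t).round(3)); return t,rv
def st():
    o=sensors.get_obs(); 
    y=R.from_quat(o["tool_rot"]).apply([0,1,0]); z=R.from_quat(o["tool_rot"]).apply([0,0,1])
    print("t",round(o["clock"],2),"p",o["eef_pos"].round(4),"yaw_y",np.degrees(np.arctan2(y[1],y[0])).round(2),"z",z.round(4),"F",o["ft_force"].round(2),"g",round(o["grip_width"],4),"j",o["joint_pos"].round(2))
E
python3 - <<'E'
from h import *
c=optics.camera("top")
for n,uv,z in [("pip base L",(418,158),.0),("pip R",(447,157),0),("pip top knob",(443,133),.12),("bowl",(386,128),.03),("dec",(316,112),.05),("yellow",(447,255),0)]:
    print(n,plane(c,uv,z).round(3))
st()
for y in (.14,): print(dock(y)); rel([*dock(y),.2],100.5)
rel([.35,0.0,.22],100.5)
E
```

```text
pip base L [ 0.654 -0.369  0.   ]
pip R [ 0.658 -0.445  0.   ]
pip top knob [ 0.69  -0.404  0.12 ]
bowl [ 0.725 -0.283  0.03 ]
dec [ 0.759 -0.106  0.05 ]
yellow [ 0.405 -0.439  0.   ]
t 0.35 p [0.1279 0.4832 0.2311] yaw_y 75.17 z [-1.e-04 -5.e-04 -1.e+00] F [-0.3   0.44  0.54] g 0.0854 j [1.31 0.24 0.   1.34 0.   1.57]
[ 0.52521297 -0.37885569]
shift [-0.6047 -0.7317  0.0314] rot [-5.000e-04 -1.000e-04 -4.421e-01] dist 0.95
shift [-0.3384 -0.4103  0.0113] rot [-5.000e-04 -1.000e-04 -4.421e-01] dist 0.532
```

Request:
{"op": "apply_moves", "data": {
  "plan": [-0.01, -0.012, 0, 0, 0, -0.04, -0.03, -0.036, 0, 0, 0, -0.1, -0.055, -0.066, 0, 0, 0, -0.16, -0.08, -0.098, 0, 0, 0, -0.22, -0.105, -0.128, 0, 0, 0, -0.28, -0.13, -0.158, 0, 0, 0, -0.34, -0.155, -0.188, 0, 0, 0, -0.4, -0.18, -0.218, 0, 0, 0, -0.44, -0.205, -0.248, 0, 0, 0, -0.442, -0.23, -0.278, 0, 0, 0, -0.442, -0.255, -0.308, 0, 0, 0, -0.442, -0.275, -0.333, 0, 0, 0, -0.442],
  "grip": 0
}}

```text
clock: 1.35
eef_pos: [0.3091, 0.0889, 0.2317]
tool_rot: [-0.091, 0.996, -0.0, 0.001]
ft_force: [0.3, -0.3, -0.1]
grip_width: -0.0
```

```bash
python3 - <<'E'
from h import *
st(); rel([*dock(.14),.2],100.5)
E
```

```text
t 1.35 p [0.3091 0.0889 0.2317] yaw_y 100.44 z [ 0.0016  0.     -1.    ] F [ 0.32 -0.29 -0.07] g -0.0 j [ 0.28 -0.12 -0.38  1.31 -0.    0.1 ]
shift [-0.1277 -0.4991  0.032 ] rot [-0.0003  0.0015 -0.001 ] dist 0.516
```

Request:
{"op": "apply_moves", "data": {
  "plan": [-0.005, -0.02, 0, 0, 0, 0, -0.01, -0.04, 0, 0, 0, 0, -0.016, -0.062, 0, 0, 0, 0, -0.022, -0.084, 0, 0, 0, 0, -0.028, -0.108, 0, 0, 0, 0, -0.034, -0.132, 0, 0, 0, 0, -0.04, -0.156, 0, 0, 0, 0, -0.046, -0.18, 0, 0, 0, 0, -0.052, -0.204, 0, 0, 0, 0, -0.058, -0.228, 0, 0, 0, 0, -0.064, -0.25, 0, 0, 0, 0, -0.07, -0.272, 0, 0, 0, 0]
}}

```text
clock: 2.35
eef_pos: [0.4273, -0.1649, 0.2313]
tool_rot: [-0.091, 0.996, 0.0, 0.0]
ft_force: [-0.1, -0.2, -0.6]
grip_width: 0.0002
```

Request:
{"op": "apply_moves", "data": {
  "plan": [-0.005, -0.02, 0.005, 0, 0, 0, -0.01, -0.04, 0.01, 0, 0, 0, -0.016, -0.062, 0.015, 0, 0, 0, -0.022, -0.084, 0.02, 0, 0, 0, -0.028, -0.108, 0.025, 0, 0, 0, -0.034, -0.132, 0.03, 0, 0, 0, -0.04, -0.156, 0.03, 0, 0, 0, -0.046, -0.18, 0.03, 0, 0, 0, -0.052, -0.2, 0.03, 0, 0, 0, -0.056, -0.215, 0.03, 0, 0, 0, -0.058, -0.223, 0.03, 0, 0, 0, -0.058, -0.223, 0.03, 0, 0, 0]
}}

```text
clock: 3.35
eef_pos: [0.525, -0.374, 0.2003]
tool_rot: [-0.091, 0.996, -0.0, -0.0]
ft_force: [-0.1, 1.2, 0.9]
grip_width: -0.0002
```

```bash
python3 - <<'E'
from h import *
st(); rel([*dock(.14),.032],100.5)
c=optics.camera("wrist"); cv2.imwrite("pics/w1.png",c["pixels"][:,:,::-1])
c=optics.camera("top"); crop(c["pixels"],320,150,480,270,5,"t1.png")
E
```

```text
t 3.35 p [ 0.525  -0.374   0.2003] yaw_y 100.41 z [-3.e-04 -1.e-04 -1.e+00] F [-0.09  1.24  0.92] g -0.0002 j [-0.62  0.55  0.38  1.41 -0.   -0.8 ]
shift [ 0.0006 -0.0048  0.1683] rot [-0.0001 -0.0003 -0.0016] dist 0.168
```

View pics/w1.png

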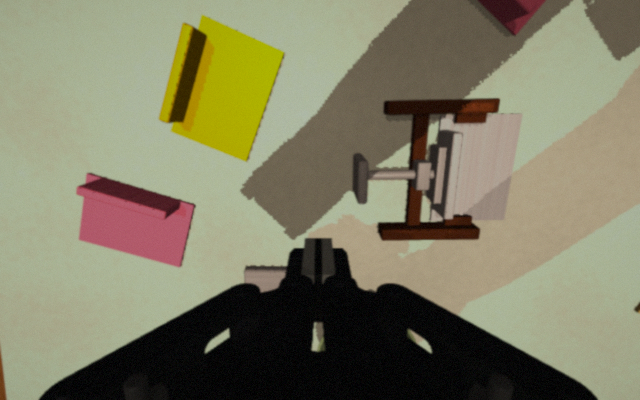

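View pics/t1.png

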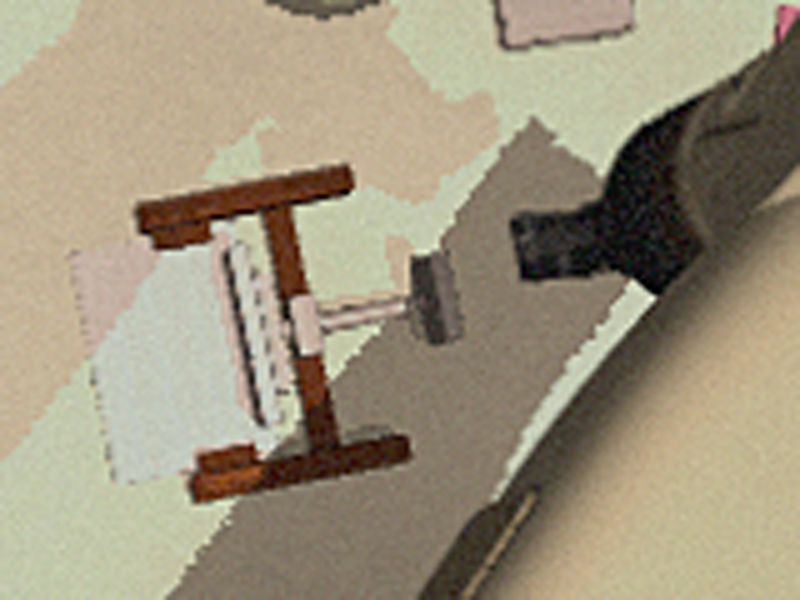

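```bash
python3 - <<'E'
from h import *
st()
o=sensors.get_obs();T=np.eye(4);T[:3,:3]=R.from_quat(o["tool_rot"]).as_matrix();T[:3,3]=o["eef_pos"]
c=optics.camera("wrist"); W=T@np.array(c["tool_from_camera"])
for uv,z in [((355,154),.055),((355,202),.055),((521,114),.004),((504,220),.004)]:
    p=plane(c,uv,z,W); d=p[:2]-DO; print(uv,p.round(4),"dock x,y",np.array([d@[DU[1],-DU[0]],d@DU]).round(4))
E
```

```text
t 3.45 p [ 0.5244 -0.3722  0.2007] yaw_y 100.48 z [-9.e-04  8.e-04 -1.e+00] F [0.08 0.11 0.16] g 0.0001 j [-0.62  0.55  0.38  1.41  0.   -0.8 ]
(355, 154) [ 0.4898 -0.3424  0.055 ] dock x,y [0.0282 0.0977]
(355, 202) [ 0.5362 -0.332   0.055 ] dock x,y [-0.0193  0.096 ]
(521, 114) [ 0.4237 -0.1716  0.004 ] dock x,y [ 0.062  -0.0823]
(504, 220) [ 0.5412 -0.1461  0.004 ] dock x,y [-0.0581 -0.086 ]
```

Request:
{"op": "apply_moves", "data": {
  "plan": [0, -0.004, 0.01, 0, 0, 0, 0, -0.004, 0.025, 0, 0, 0, 0, -0.004, 0.042, 0, 0, 0, 0, -0.004, 0.06, 0, 0, 0, 0, -0.004, 0.078, 0, 0, 0, 0, -0.004, 0.096, 0, 0, 0, 0, -0.004, 0.114, 0, 0, 0, 0, -0.004, 0.132, 0, 0, 0, 0, -0.004, 0.148, 0, 0, 0, 0, -0.004, 0.16, 0, 0, 0, 0, -0.004, 0.168, 0, 0, 0, 0, -0.004, 0.168, 0, 0, 0]
}}

```text
clock: 4.5
eef_pos: [0.524, -0.3751, 0.0311]
tool_rot: [-0.092, 0.996, 0.001, -0.001]
ft_force: [-0.5, 0.3, 0.1]
grip_width: 0.0
```

Request:
{"op": "apply_moves", "data": {
  "plan": [0, 0.003, 0, 0, 0, 0, 0, 0.006, 0, 0, 0, 0, 0, 0.009, 0, 0, 0, 0, 0, 0.012, 0, 0, 0, 0, 0, 0.015, 0, 0, 0, 0, 0, 0.018, 0, 0, 0, 0, 0, 0.021, 0, 0, 0, 0, 0, 0.024, 0, 0, 0, 0, 0, 0.027, 0, 0, 0, 0, 0, 0.03, 0, 0, 0, 0, 0, 0.03, 0, 0, 0, 0]
}}

```text
clock: 5.42
eef_pos: [0.52, -0.347, 0.0335]
tool_rot: [-0.091, 0.996, -0.001, 0.0]
ft_force: [-0.8, -2.8, -0.9]
grip_width: 0.0
```

```bash
python3 - <<'E'
from h import *
st(); d=sensors.get_obs()["eef_pos"][:2]-DO; print("dock x,y",np.array([d@[DU[1],-DU[0]],d@DU]).round(4))
c=optics.camera("wrist"); cv2.imwrite("pics/w2.png",c["pixels"][:,:,::-1])
E
```

```text
t 5.42 p [ 0.52   -0.347   0.0335] yaw_y 100.5 z [ 2.0e-04 -1.3e-03 -1.0e+00] F [-0.81 -2.75 -0.92] g 0.0 j [-0.59  0.63  0.06  1.01 -0.   -0.77]
dock x,y [-0.0006  0.1078]
```

View pics/w2.png

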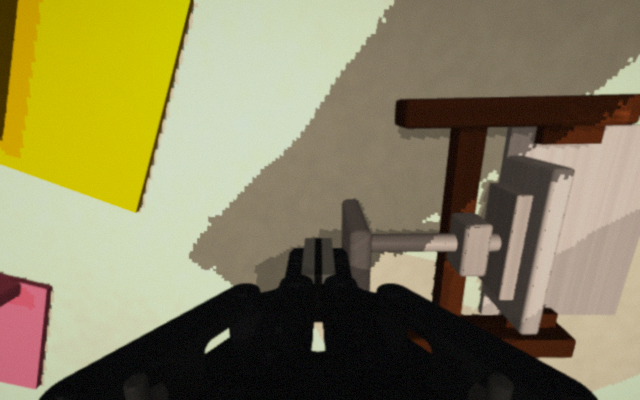

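Request:
{"op": "apply_moves", "data": {
  "plan": [0, 0.003, 0, 0, 0, 0, 0, 0.006, 0, 0, 0, 0, 0, 0.009, 0, 0, 0, 0, 0, 0.012, 0, 0, 0, 0, 0, 0.015, 0, 0, 0, 0, 0, 0.018, 0, 0, 0, 0, 0, 0.021, 0, 0, 0, 0, 0, 0.024, 0, 0, 0, 0, 0, 0.027, 0, 0, 0, 0, 0, 0.03, 0, 0, 0, 0, 0, 0.033, 0, 0, 0, 0, 0, 0.036, 0, 0, 0, 0]
}}

```text
clock: 6.47
eef_pos: [0.513, -0.312, 0.0334]
tool_rot: [-0.091, 0.996, -0.001, -0.0]
ft_force: [-0.3, -6.7, -0.8]
grip_width: -0.0006
```

Request:
{"op": "apply_moves", "data": {
  "plan": [0, 0.002, 0, 0, 0, 0, 0, 0.004, 0, 0, 0, 0, 0, 0.006, 0, 0, 0, 0, 0, 0.008, 0, 0, 0, 0, 0, 0.01, 0, 0, 0, 0, 0, 0.01, 0, 0, 0, 0]
}}

```text
clock: 6.97
eef_pos: [0.511, -0.3021, 0.0334]
tool_rot: [-0.091, 0.996, -0.001, -0.0]
ft_force: [-1.6, -6.6, -0.6]
grip_width: 0.0
```

```bash
python3 - <<'E'
from h import *
st(); d=sensors.get_obs()["eef_pos"][:2]-DO; print("dock x,y",np.array([d@[DU[1],-DU[0]],d@DU]).round(4))
c=optics.camera("wrist"); cv2.imwrite("pics/w3.png",c["pixels"][:,:,::-1])
E
```

```text
t 6.97 p [ 0.511  -0.3021  0.0334] yaw_y 100.47 z [-8.e-04 -2.e-03 -1.e+00] F [-1.64 -6.62 -0.63] g 0.0 j [-0.53  0.57 -0.03  0.96 -0.   -0.72]
dock x,y [-0.     0.062]
```

View pics/w3.png

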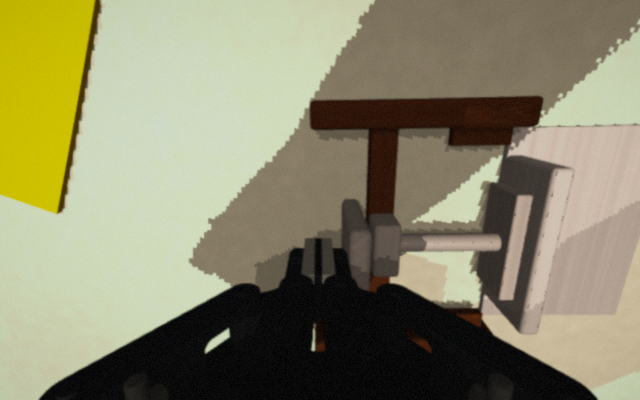

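Request:
{"op": "apply_moves", "data": {
  "plan": [0, 0.001, 0, 0, 0, 0, 0, 0.002, 0, 0, 0, 0, 0, 0.003, 0, 0, 0, 0, 0, 0.004, 0, 0, 0, 0, 0, 0.004, 0, 0, 0, 0]
}}

```text
clock: 7.43
eef_pos: [0.5108, -0.3008, 0.0336]
tool_rot: [-0.091, 0.996, -0.003, -0.0]
ft_force: [-0.2, -11.5, -3.1]
grip_width: -0.0002
```

Request:
{"op": "apply_moves", "data": {
  "plan": [0, 0.001, 0, 0, 0, 0, 0, 0.002, 0, 0, 0, 0, 0, 0.002, 0, 0, 0, 0]
}}

```text
clock: 7.68
eef_pos: [0.5107, -0.3008, 0.0337]
tool_rot: [-0.09, 0.996, -0.005, -0.0]
ft_force: [-0.2, -17.0, -5.1]
grip_width: -0.0
```

Request:
{"op": "apply_moves", "data": {
  "plan": [0, -0.005, 0, 0, 0, 0, 0, -0.011, 0, 0, 0, 0, 0, -0.017, 0, 0, 0, 0, 0, -0.023, 0, 0, 0, 0, 0, -0.029, 0, 0, 0, 0, 0, -0.035, 0, 0, 0, 0, 0, -0.041, 0, 0, 0, 0, 0, -0.047, 0, 0, 0, 0, 0, -0.053, 0, 0, 0, 0, 0, -0.06, 0, 0, 0, 0, 0, -0.068, -0.005, 0, 0, 0, 0, -0.075, -0.015, 0, 0, 0]
}}

```text
clock: 8.68
eef_pos: [0.5233, -0.3684, 0.0468]
tool_rot: [-0.092, 0.996, 0.002, -0.001]
ft_force: [-0.2, -0.3, -0.3]
grip_width: -0.0001
```

Request:
{"op": "apply_moves", "data": {
  "plan": [0, 0, -0.015, 0, 0, 0, 0, 0, -0.035, 0, 0, 0, 0, 0.01, -0.055, 0, 0, 0, 0, 0.025, -0.075, 0, 0, 0, 0, 0.045, -0.085, 0, 0, 0, 0, 0.065, -0.09, 0, 0, 0, 0, 0.085, -0.09, 0, 0, 0, 0, 0.105, -0.09, 0, 0, 0, 0, 0.12, -0.09, 0, 0, 0, 0, 0.125, -0.09, 0, 0, 0, 0, 0.125, -0.09, 0, 0, 0],
  "grip": 0.045
}}

```text
clock: 9.6
eef_pos: [0.5014, -0.2452, 0.1386]
tool_rot: [-0.093, 0.996, 0.0, 0.0]
ft_force: [-0.5, -0.6, -0.0]
grip_width: 0.0449
```

```bash
python3 - <<'E'
from h import *
st()
o=sensors.get_obs();T=np.eye(4);T[:3,:3]=R.from_quat(o["tool_rot"]).as_matrix();T[:3,3]=o["eef_pos"]
c=optics.camera("wrist"); cv2.imwrite("pics/w4.png",c["pixels"][:,:,::-1]); np.save("W4.npy",T@np.array(c["tool_from_camera"]))
c=optics.camera("top"); crop(c["pixels"],290,150,450,270,5,"t4.png")
E
```

```text
t 9.6 p [ 0.5014 -0.2452  0.1386] yaw_y 100.62 z [-1.e-04  9.e-04 -1.e+00] F [-0.5  -0.62 -0.02] g 0.0449 j [-0.46  0.41 -0.    1.16  0.   -0.64]
```

View pics/w4.png

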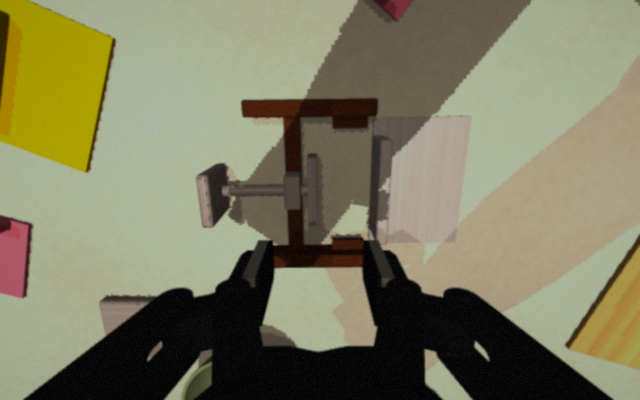

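View pics/t4.png

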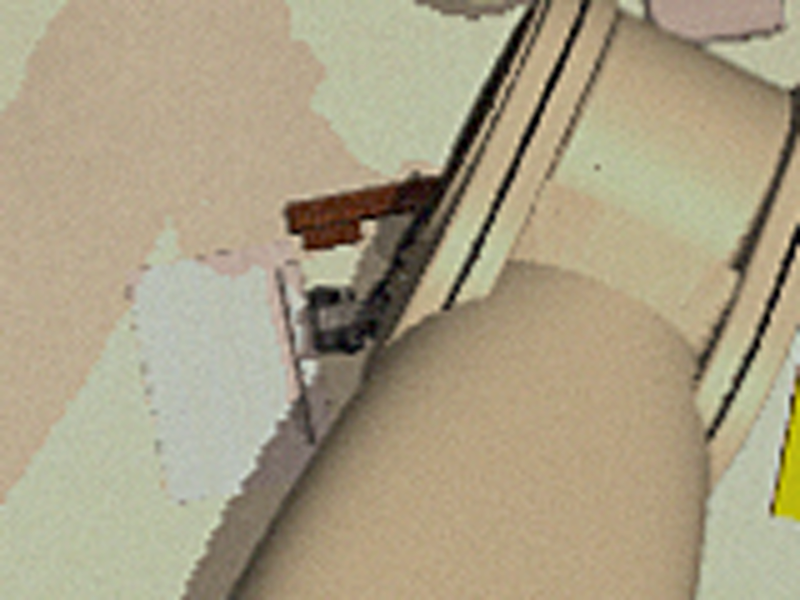

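```bash
python3 - <<'E'
from h import *
im=cv2.imread("pics/w4.png")[:,:,::-1]; crop(im,360,100,480,260,5,"w4c.png"); a=cv2.imread("pics/w4c.png"); print(a.shape)
E
```

```text
(800, 600, 3)
```

View pics/w4c.png

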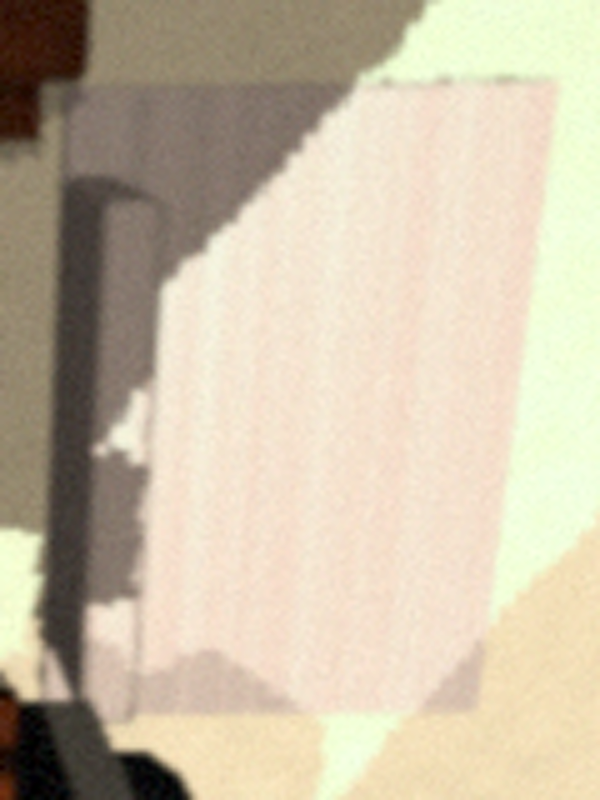

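```bash
python3 - <<'E'
from h import *
c=optics.camera("wrist"); W=np.load("W4.npy")
def q(x,y,z): return plane(c,(360+x/5,100+y/5),z,W)
for n,a,b in [("front",q(558,82,.004),q(480,708,.004)),("back top",q(103,190,.04),q(80,690,.04)),("upfront top",q(160,205,.04),q(133,718,.04)),("left",q(68,83,.004),q(558,82,.004))]:
    v=b-a; print(n,a.round(4),b.round(4),((a+b)/2).round(4),np.linalg.norm(v).round(4),np.degrees(np.arctan2(v[1],v[0])).round(2))
t=optics.camera("top")
def g(x,y,z): return plane(t,(290+(x+.5)/5-.5,150+(y+.5)/5-.5),z)
a=g(135,268,.004);b=g(183,502,.004); v=b-a;print("top front",a,b,(a+b)/2,np.linalg.norm(v),np.degrees(np.arctan2(v[1],v[0])))
a=g(275,268,.04); print("top upstand front far corner",a)
E
```

```text
front [ 0.4148 -0.1248  0.004 ] [ 0.5316 -0.1005  0.004 ] [ 0.4732 -0.1127  0.004 ] 0.1193 11.76
back top [ 0.4446 -0.2057  0.04  ] [ 0.5275 -0.189   0.04  ] [ 0.4861 -0.1974  0.04  ] 0.0846 11.42
upfront top [ 0.4452 -0.1965  0.04  ] [ 0.5309 -0.1788  0.04  ] [ 0.4881 -0.1876  0.04  ] 0.0875 11.67
left [ 0.4304 -0.2084  0.004 ] [ 0.4148 -0.1248  0.004 ] [ 0.4226 -0.1666  0.004 ] 0.085 100.57
top front [ 0.53517803 -0.10807619  0.004     ] [ 0.4173514  -0.13285301  0.004     ] [ 0.47626472 -0.1204646   0.004     ] 0.12040351123484606 -168.1247471746628
top upstand front far corner [ 0.53188134 -0.17714125  0.04      ]
```

```bash
python3 - <<'E'
from h import *
st(); rel([.490,-.193,.07],101.7); rel([.490,-.193,.012],101.7)
E
```

```text
t 9.8 p [ 0.5016 -0.2474  0.1383] yaw_y 100.45 z [ 4.e-04 -2.e-04 -1.e+00] F [ 0.27  0.25 -0.81] g 0.0449 j [-0.46  0.41 -0.    1.16  0.   -0.64]
shift [0.0016 0.0556 0.0683] rot [-0.0003  0.0003 -0.0218] dist 0.088
shift [0.0016 0.0556 0.1263] rot [-0.0003  0.0003 -0.0218] dist 0.138
```

Request:
{"op": "apply_moves", "data": {
  "plan": [0, 0.008, 0, 0, 0, -0.01, 0.001, 0.02, 0, 0, 0, -0.022, 0.002, 0.034, 0.005, 0, 0, -0.022, 0.002, 0.046, 0.015, 0, 0, -0.022, 0.002, 0.054, 0.03, 0, 0, -0.022, 0.002, 0.056, 0.045, 0, 0, -0.022, 0.002, 0.056, 0.06, 0, 0, -0.022, 0.002, 0.056, 0.068, 0, 0, -0.022, 0.002, 0.056, 0.068, 0, 0, -0.022]
}}

```text
clock: 10.55
eef_pos: [0.4873, -0.1906, 0.0684]
tool_rot: [-0.103, 0.995, 0.001, -0.002]
ft_force: [0.8, 0.8, -1.1]
grip_width: 0.0449
```

```bash
python3 - <<'E'
from h import *
st(); rel([.490,-.193,.012],101.7)
c=optics.camera("wrist"); cv2.imwrite("pics/w5.png",c["pixels"][:,:,::-1])
E
```

```text
t 10.55 p [ 0.4873 -0.1906  0.0684] yaw_y 101.8 z [-0.004   0.0017 -1.    ] F [ 0.76  0.76 -1.09] g 0.0449 j [-0.37  0.42 -0.19  0.96  0.   -0.58]
shift [-0.0023 -0.003   0.0564] rot [ 0.0025 -0.0036  0.0017] dist 0.057
```

View pics/w5.png

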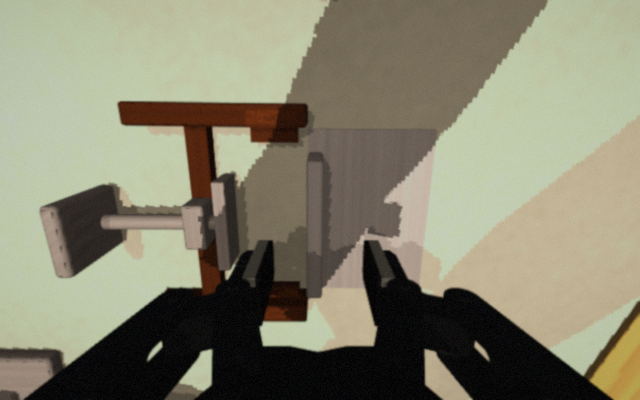

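```bash
python3 - <<'E'
from h import *
o=sensors.get_obs();T=np.eye(4);T[:3,:3]=R.from_quat(o["tool_rot"]).as_matrix();T[:3,3]=o["eef_pos"]
c=optics.camera("wrist"); M=np.array(c["tool_from_camera"])
for uv in [(317,154),(315,297)]:
    p=plane(c,uv,.04,T@M); print(p.round(4),(np.linalg.inv(T)@np.r_[p,1])[:3].round(4))
E
```

```text
[ 0.4418 -0.2007  0.04  ] [0.0473 0.0001 0.0297]
[ 0.5334 -0.1829  0.04  ] [-0.046  -0.0013  0.0295]
```

Upstand is centred in both tool directions (±46 mm along x, ~0 in y). Descend and close.

Request:
{"op": "apply_moves", "data": {
  "plan": [0, 0, 0.006, 0, 0, 0, 0, 0, 0.014, 0, 0, 0, 0, 0, 0.022, 0, 0, 0, 0, 0, 0.03, 0, 0, 0, 0, 0, 0.038, 0, 0, 0, 0, 0, 0.046, 0, 0, 0, 0, 0, 0.052, 0, 0, 0, 0, 0, 0.056, 0, 0, 0, 0, 0, 0.056, 0, 0, 0]
}}

```text
clock: 11.4
eef_pos: [0.4883, -0.1915, 0.013]
tool_rot: [-0.102, 0.995, 0.001, -0.001]
ft_force: [0.0, -0.2, -0.1]
grip_width: 0.0454
```

Request:
{"op": "apply_moves", "data": {
  "plan": [0, 0, 0, 0, 0, 0, 0, 0, 0, 0, 0, 0, 0, 0, 0, 0, 0, 0, 0, 0, 0, 0, 0, 0, 0, 0, 0, 0, 0, 0, 0, 0, 0, 0, 0, 0, 0, 0, 0, 0, 0, 0, 0, 0, 0, 0, 0, 0],
  "grip": 0
}}

```text
clock: 12.07
eef_pos: [0.4898, -0.1921, 0.0149]
tool_rot: [-0.102, 0.995, -0.0, 0.001]
ft_force: [0.0, -0.4, 4.8]
grip_width: 0.009
```

```bash
python3 - <<'E'
from h import *
st()
E
```

```text
t 12.07 p [ 0.4898 -0.1921  0.0149] yaw_y 101.76 z [ 1.5e-03 -7.0e-04 -1.0e+00] F [ 0.04 -0.44  4.83] g 0.009 j [-0.37  0.49 -0.25  0.83 -0.   -0.58]
```

Request:
{"op": "apply_moves", "data": {
  "plan": [0, 0.003, -0.001, 0, 0, 0, 0, 0.008, -0.001, 0, 0, 0, 0, 0.014, -0.001, 0, 0, 0, 0, 0.02, -0.001, 0, 0, 0, 0, 0.026, -0.001, 0, 0, 0, 0, 0.032, -0.001, 0, 0, 0, 0, 0.038, -0.001, 0, 0, 0, 0, 0.044, -0.002, 0, 0, 0, 0, 0.05, -0.005, 0, 0, 0, 0, 0.055, -0.01, 0, 0, 0, 0, 0.06, -0.018, 0, 0, 0, 0, 0.064, -0.028, 0, 0, 0]
}}

```text
clock: 13.07
eef_pos: [0.4756, -0.1284, 0.0428]
tool_rot: [-0.103, 0.995, 0.0, -0.0]
ft_force: [0.4, -0.5, -2.0]
grip_width: 0.0088
```

Request:
{"op": "apply_moves", "data": {
  "plan": [0, 0.003, -0.01, 0, 0, 0, 0, 0.004, -0.02, 0, 0, 0, 0, 0.004, -0.03, 0, 0, 0, 0, 0.004, -0.037, 0, 0, 0, 0, 0.004, -0.04, 0, 0, 0, 0, 0.004, -0.04, 0, 0, 0]
}}

```text
clock: 13.57
eef_pos: [0.4761, -0.1257, 0.0835]
tool_rot: [-0.102, 0.995, -0.0, 0.001]
ft_force: [-0.4, 0.8, -2.6]
grip_width: 0.0088
```

```bash
python3 - <<'E'
from h import *
st(); d=sensors.get_obs()["eef_pos"][:2]-DO; print("dock x,y",np.array([d@[DU[1],-DU[0]],d@DU]).round(4))
o=sensors.get_obs();T=np.eye(4);T[:3,:3]=R.from_quat(o["tool_rot"]).as_matrix();T[:3,3]=o["eef_pos"]
c=optics.camera("wrist"); cv2.imwrite("pics/w6.png",c["pixels"][:,:,::-1]);M=np.array(c["tool_from_camera"]);np.save("W6.npy",T@M)
c=optics.camera("side"); cv2.imwrite("pics/s6.png",c["pixels"][:,:,::-1])
E
```

```text
t 13.57 p [ 0.4761 -0.1257  0.0835] yaw_y 101.73 z [ 2.2e-03 -7.0e-04 -1.0e+00] F [-0.38  0.83 -2.55] g 0.0088 j [-0.26  0.34 -0.27  0.96 -0.   -0.46]
dock x,y [ 0.0021 -0.1179]
```

View pics/w6.png

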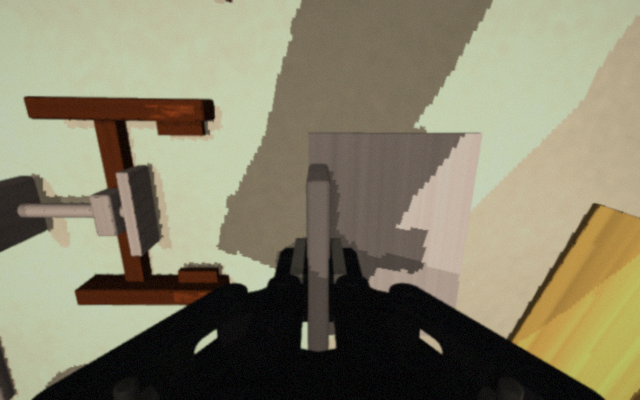

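View pics/s6.png

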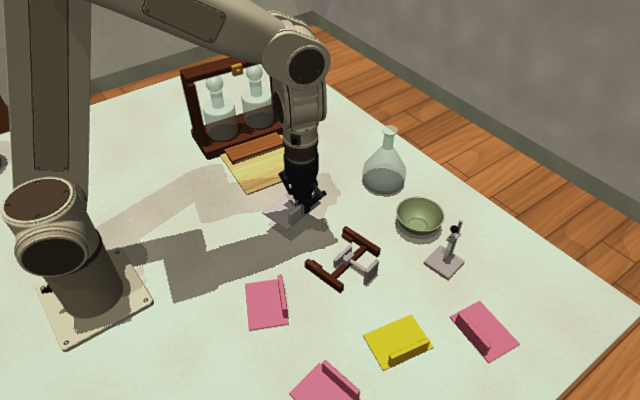

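```bash
python3 - <<'E'
from h import *
im=cv2.imread("pics/w6.png")[:,:,::-1]; crop(im,290,120,500,320,3.5,"w6c.png")
c=optics.camera("wrist"); M=np.array(c["tool_from_camera"])
for n,uv,z in [("front far",(481,133),.011),("front near",(459,306),.011),("back far",(309,133),.011),("up top far L",(307,167),-.025),("up far R",(328,165),-.025),("near L",(308,349),-.025),("near R",(328,349),-.025)]:
    print(n,plane(c,uv,z,M).round(4))
E
```

```text
front far [0.0606 0.0804 0.011 ]
front near [-0.0387  0.0829  0.011 ]
back far [ 0.0607 -0.0038  0.011 ]
up top far L [ 0.0511 -0.0037 -0.025 ]
up far R [ 0.0519  0.0045 -0.025 ]
near L [-0.036 -0.004 -0.025]
near R [-0.036   0.0054 -0.025 ]
```

View pics/w6c.png

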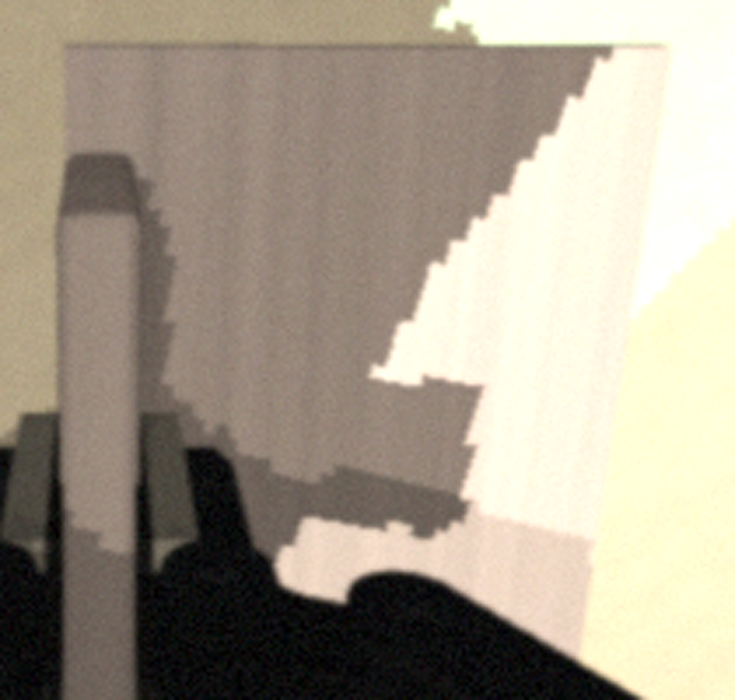

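```bash
python3 - <<'E'
from h import *
rel([.5333,.0732,.075],83.35)
E
```

```text
shift [-0.0976  0.1824  0.0068] rot [ 3.00e-04 -9.00e-04  3.21e-01] dist 0.207
```

Request:
{"op": "apply_moves", "data": {
  "plan": [-0.004, 0.008, 0, 0, 0, 0.02, -0.012, 0.022, 0, 0, 0, 0.06, -0.022, 0.04, 0, 0, 0, 0.1, -0.032, 0.06, 0, 0, 0, 0.14, -0.042, 0.08, 0, 0, 0, 0.18, -0.052, 0.098, 0, 0, 0, 0.22, -0.062, 0.116, 0, 0, 0, 0.26, -0.072, 0.134, 0, 0, 0, 0.29, -0.082, 0.152, 0, 0, 0, 0.31, -0.09, 0.168, 0, 0, 0, 0.32, -0.096, 0.178, 0, 0, 0, 0.32, -0.098, 0.182, 0, 0, 0, 0.32]
}}

```text
clock: 14.72
eef_pos: [0.5343, 0.0744, 0.0816]
tool_rot: [0.056, 0.998, 0.0, -0.0]
ft_force: [-0.4, -1.4, -2.3]
grip_width: 0.009
```

Request:
{"op": "apply_moves", "data": {
  "plan": [0, 0, 0, 0, 0, 0, 0, 0, 0, 0, 0, 0]
}}

```text
clock: 14.88
eef_pos: [0.5336, 0.0724, 0.0819]
tool_rot: [0.057, 0.998, -0.0, -0.001]
ft_force: [-0.4, 0.1, -2.7]
grip_width: 0.009
```

```bash
python3 - <<'E'
from h import *
st()
o=sensors.get_obs();T=np.eye(4);T[:3,:3]=R.from_quat(o["tool_rot"]).as_matrix();T[:3,3]=o["eef_pos"]
c=optics.camera("wrist"); cv2.imwrite("pics/w7.png",c["pixels"][:,:,::-1]);M=np.array(c["tool_from_camera"]);np.save("T7.npy",T)
crop(c["pixels"],300,60,560,360,2,"w7c.png")
c=optics.camera("top"); crop(c["pixels"],150,130,300,260,5,"t7.png")
c=optics.camera("side"); crop(c["pixels"],180,100,340,240,5,"s7.png")
E
```

```text
t 14.88 p [0.5336 0.0724 0.0819] yaw_y 83.42 z [-1.3e-03 -8.0e-04 -1.0e+00] F [-0.42  0.07 -2.73] g 0.009 j [ 0.14  0.43 -0.14  1.01 -0.    0.25]
```

View pics/w7.png

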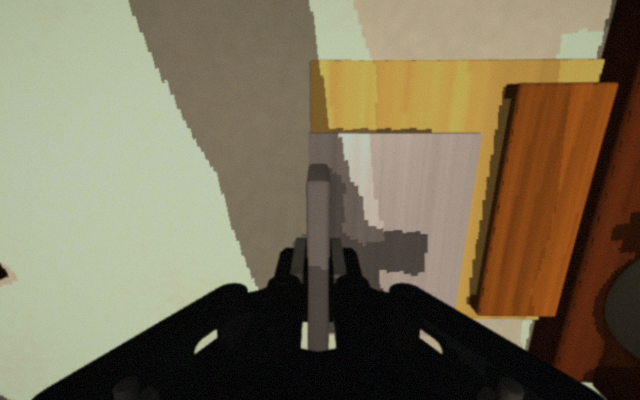

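View pics/t7.png

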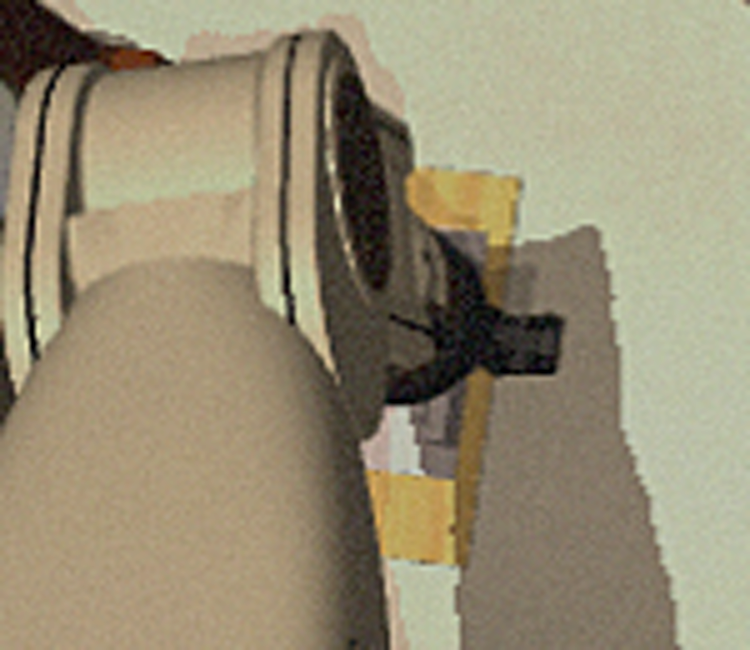

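View pics/s7.png

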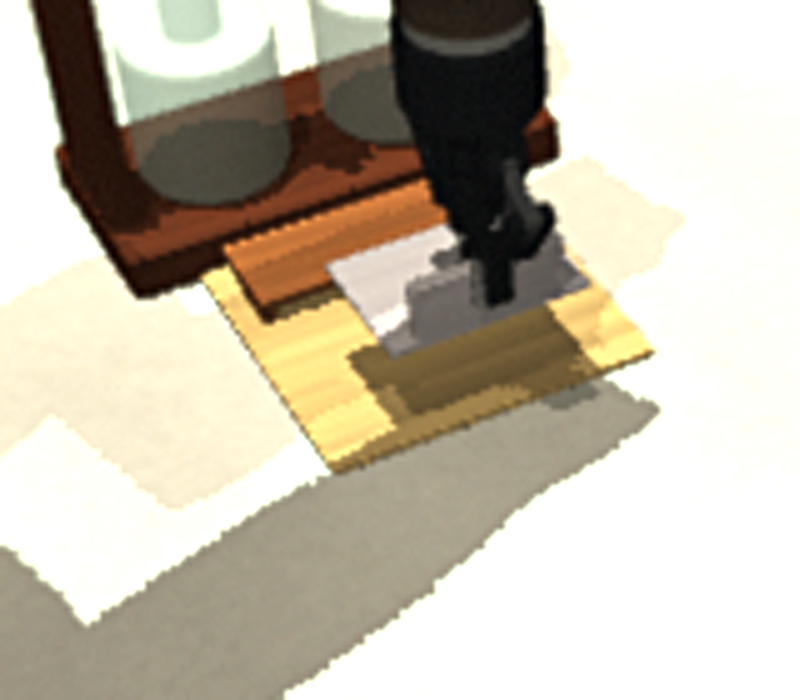

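```bash
python3 - <<'E'
from h import *
im=cv2.imread("pics/w7.png")[:,:,::-1]; crop(im,450,40,640,340,2.6,"w7d.png")
E
```

```text
(no output)
```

View pics/w7d.png

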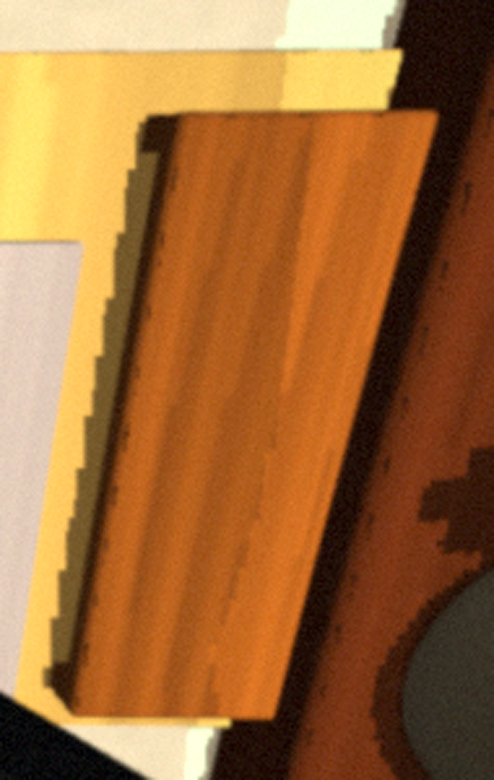

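```bash
python3 - <<'E'
from h import *
T=np.load("T7.npy"); c=optics.camera("wrist"); W=T@np.array(c["tool_from_camera"])
def q(x,y,z): return plane(c,(450+x/2.6,40+y/2.6),z,W)
zl=T[2,3]-.0149+.004
for n,a,b in [("flap front",q(178,115,.022),q(75,715,.022)),("flap hinge",q(438,112,.022),q(275,718,.022)),("lead edge",q(80,242,zl),q(15,700,zl)),("boardfar",q(-100,50,.006),q(400,50,.006)),("board near?",q(60,718,.006),q(230,723,.006))]:
    v=b-a; ti=np.linalg.inv(T); A=(ti@np.r_[a,1])[:3];B=(ti@np.r_[b,1])[:3]
    print(n,a.round(4),b.round(4),((a+b)/2).round(4),np.linalg.norm(v).round(4),"ang",np.degrees(np.arctan2(v[1],v[0])).round(2),"tool",A.round(4),B.round(4))
E
```

```text
flap front [0.4629 0.2048 0.022 ] [0.6299 0.187  0.022 ] [0.5464 0.1959 0.022 ] 0.168 ang -6.07 tool [0.0853 0.1235 0.0598] [-0.0826  0.125   0.0596]
flap hinge [0.4697 0.2639 0.022 ] [0.6369 0.245  0.022 ] [0.5533 0.2544 0.022 ] 0.1683 ang -6.45 tool [0.0854 0.183  0.0598] [-0.0829  0.1834  0.0596]
lead edge [0.4825 0.1588 0.071 ] [0.5833 0.1482 0.071 ] [0.5329 0.1535 0.071 ] 0.1013 ang -6.01 tool [0.0607 0.08   0.0109] [-0.0407  0.081   0.0108]
boardfar [0.4394 0.1449 0.006 ] [0.4546 0.2667 0.006 ] [0.447  0.2058 0.006 ] 0.1227 ang 82.89 tool [0.1018 0.0613 0.0759] [0.1006 0.1841 0.0758]
board near? [0.6441 0.1906 0.006 ] [0.6515 0.2441 0.006 ] [0.6478 0.2174 0.006 ] 0.054 ang 82.13 tool [-0.0963  0.1302  0.0756] [-0.0975  0.1842  0.0756]
```

Request:
{"op": "apply_moves", "data": {
  "plan": [0, 0.002, 0.005, 0, 0, 0, 0.001, 0.006, 0.012, 0, 0, 0, 0.001, 0.01, 0.02, 0, 0, 0, 0.001, 0.014, 0.028, 0, 0, 0, 0.001, 0.018, 0.036, 0, 0, 0, 0.001, 0.02, 0.044, 0, 0, 0, 0.001, 0.02, 0.05, 0, 0, 0, 0.001, 0.02, 0.054, 0, 0, 0, 0.001, 0.02, 0.056, 0, 0, 0, 0.001, 0.02, 0.057, 0, 0, 0, 0.001, 0.02, 0.057, 0, 0, 0]
}}

```text
clock: 16.0
eef_pos: [0.5355, 0.0928, 0.0253]
tool_rot: [0.057, 0.998, -0.0, 0.0]
ft_force: [-1.4, -1.1, -1.8]
grip_width: 0.0091
```

```bash
python3 - <<'E'
from h import *
st()
c=optics.camera("wrist"); cv2.imwrite("pics/w8.png",c["pixels"][:,:,::-1])
c=optics.camera("side"); crop(c["pixels"],200,110,320,210,6.5,"s8.png")
E
```

```text
t 16.0 p [0.5355 0.0928 0.0253] yaw_y 83.41 z [ 0.e+00 -1.e-04 -1.e+00] F [-1.36 -1.1  -1.8 ] g 0.0091 j [ 0.17  0.5  -0.19  0.88 -0.    0.29]
```

View pics/w8.png

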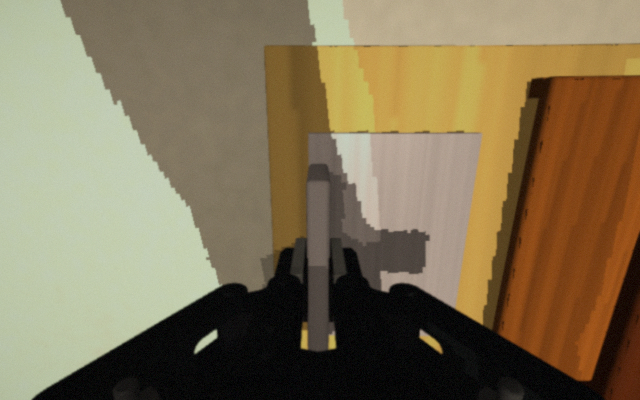

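View pics/s8.png

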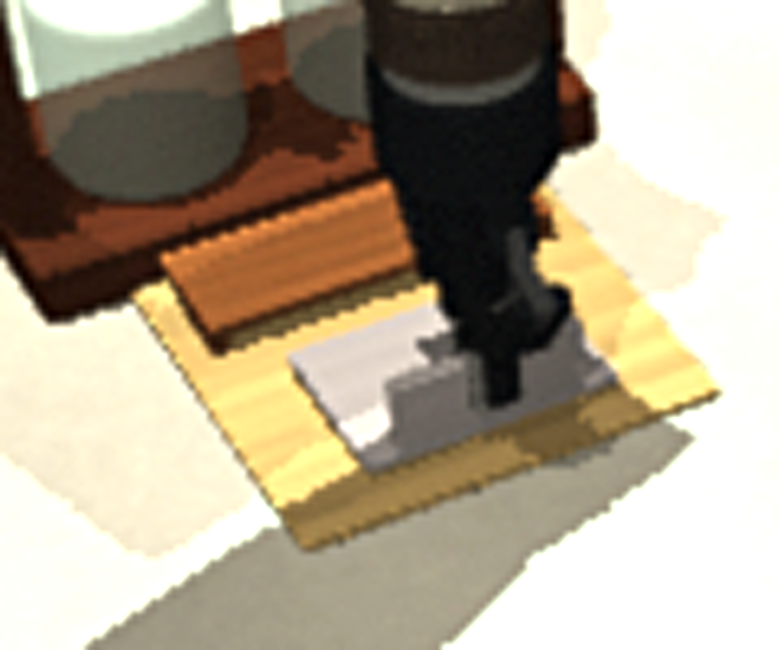

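Request:
{"op": "apply_moves", "data": {
  "plan": [0, 0, 0.001, 0, 0, 0, 0, 0, 0.002, 0, 0, 0, 0, 0, 0.003, 0, 0, 0, 0, 0, 0.004, 0, 0, 0, 0, 0, 0.004, 0, 0, 0, 0, 0, 0.004, 0, 0, 0]
}}

```text
clock: 16.6
eef_pos: [0.5353, 0.0929, 0.0212]
tool_rot: [0.057, 0.998, -0.0, -0.0]
ft_force: [0.0, -0.0, -1.9]
grip_width: 0.0087
```

Request:
{"op": "apply_moves", "data": {
  "plan": [0, 0, 0.001, 0, 0, 0, 0, 0, 0.001, 0, 0, 0, 0, 0, 0.001, 0, 0, 0]
}}

```text
clock: 16.85
eef_pos: [0.5355, 0.0929, 0.0209]
tool_rot: [0.057, 0.998, 0.0, 0.0]
ft_force: [-1.2, -0.1, 4.4]
grip_width: 0.009
```

```bash
python3 - <<'E'
from h import *
st()
E
```

```text
t 16.85 p [0.5355 0.0929 0.0209] yaw_y 83.42 z [ 5.e-04  1.e-04 -1.e+00] F [-1.15 -0.13  4.42] g 0.009 j [ 0.17  0.51 -0.2   0.87 -0.    0.29]
```

Request:
{"op": "apply_moves", "data": {
  "plan": [0, 0.002, -0.001, 0, 0, 0, 0, 0.005, -0.001, 0, 0, 0, 0, 0.008, -0.001, 0, 0, 0, 0, 0.011, -0.001, 0, 0, 0, 0, 0.014, -0.001, 0, 0, 0, 0, 0.017, -0.001, 0, 0, 0, 0, 0.02, -0.001, 0, 0, 0, 0, 0.023, -0.001, 0, 0, 0, 0, 0.026, -0.001, 0, 0, 0, 0, 0.029, -0.001, 0, 0, 0, 0, 0.03, -0.001, 0, 0, 0, 0, 0.03, -0.001, 0, 0, 0]
}}

```text
clock: 17.85
eef_pos: [0.5389, 0.1231, 0.0213]
tool_rot: [0.057, 0.998, 0.0, 0.0]
ft_force: [-0.7, -0.4, -2.0]
grip_width: 0.0089
```

```bash
python3 - <<'E'
from h import *
st()
c=optics.camera("wrist"); cv2.imwrite("pics/w9.png",c["pixels"][:,:,::-1])
c=optics.camera("side"); crop(c["pixels"],200,110,320,210,6.5,"s9.png")
E
```

```text
t 17.85 p [0.5389 0.1231 0.0213] yaw_y 83.45 z [ 1.e-04  0.e+00 -1.e+00] F [-0.74 -0.37 -2.02] g 0.0089 j [ 0.22  0.52 -0.17  0.88  0.    0.34]
```

View pics/w9.png

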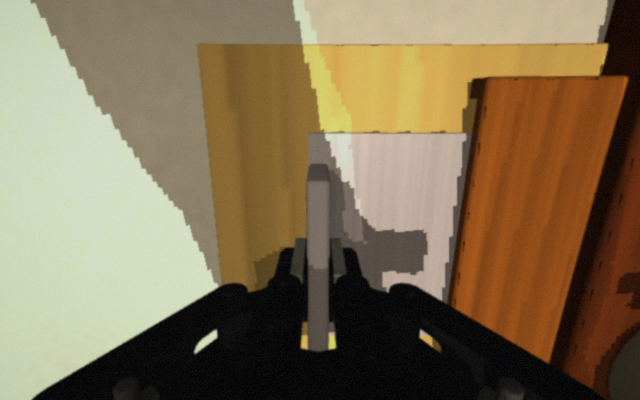

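View pics/s9.png

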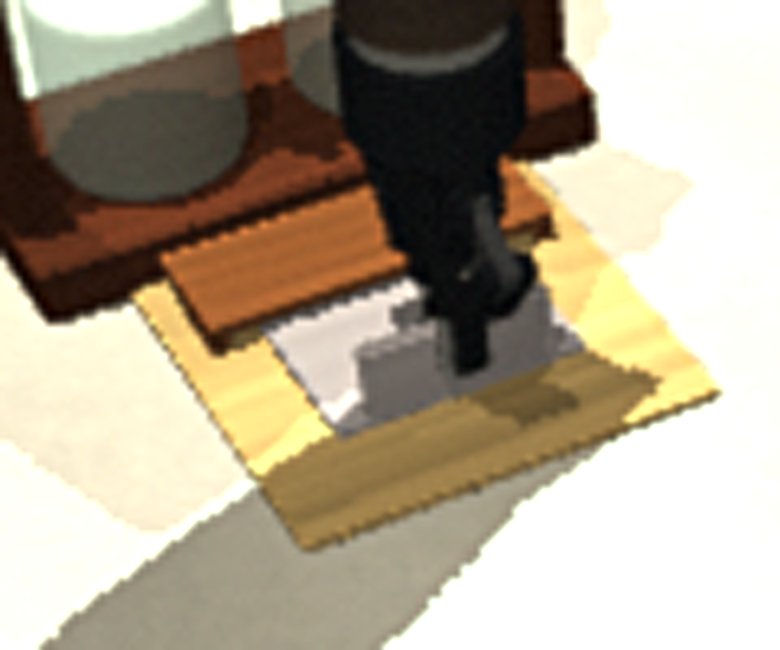

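```bash
python3 - <<'E'
from h import *
im=cv2.imread("pics/w9.png")[:,:,::-1]; crop(im,430,50,530,320,2.8,"w9c.png")
c=optics.camera("wrist"); M=np.array(c["tool_from_camera"])
zt=.0213 # tool z of world height h is zt-h
for n,uv,h in [("flap top far",(485,79),.022),("flap top near",(455,300),.022),("board corner",(198,45),.006),("board front low",(215,245),.006),("leaf back far",(309,133),.010),("board far side",(600,44),.006)]:
    print(n,plane(c,uv,zt-h,M).round(4))
E
```

```text
flap top far [ 0.0846  0.0721 -0.0007]
flap top near [-0.0262  0.0738 -0.0007]
board corner [ 0.1004 -0.0553  0.0153]
board front low [-0.0018 -0.0576  0.0153]
leaf back far [ 0.0608 -0.004   0.0113]
board far side [0.1001 0.1297 0.0153]
```

View pics/w9c.png

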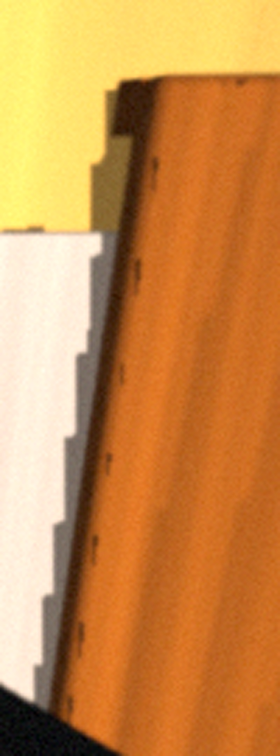

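Request:
{"op": "apply_moves", "data": {
  "plan": [0, 0.002, 0, 0, 0, 0, 0, 0.005, 0, 0, 0, 0, 0, 0.008, 0, 0, 0, 0, 0, 0.011, 0, 0, 0, 0, 0, 0.013, 0, 0, 0, 0, 0, 0.013, 0, 0, 0, 0, 0, 0.013, 0.001, 0, 0, 0, 0, 0.013, 0.002, 0, 0, 0, 0, 0.013, 0.002, 0, 0, 0]
}}

```text
clock: 18.75
eef_pos: [0.5405, 0.136, 0.0209]
tool_rot: [0.057, 0.998, 0.001, 0.0]
ft_force: [-3.5, 1.1, 7.9]
grip_width: 0.0087
```

```bash
python3 - <<'E'
from h import *
st()
E
```

```text
t 18.75 p [0.5405 0.136  0.0209] yaw_y 83.44 z [ 0.001  0.001 -1.   ] F [-3.47  1.06  7.87] g 0.0087 j [ 0.25  0.53 -0.16  0.89  0.    0.36]
```

Request:
{"op": "apply_moves", "data": {
  "plan": [0, 0, 0.0005, 0, 0, 0, 0, 0, 0.0005, 0, 0, 0, 0, 0, 0.0005, 0, 0, 0, 0, 0, 0.0005, 0, 0, 0, 0, 0, 0.0005, 0, 0, 0, 0, 0, 0.0005, 0, 0, 0]
}}

```text
clock: 19.25
eef_pos: [0.5406, 0.136, 0.0209]
tool_rot: [0.057, 0.998, 0.001, 0.001]
ft_force: [-4.0, -0.0, 11.1]
grip_width: 0.0089
```

```bash
python3 - <<'E'
from h import *
c=optics.camera("wrist"); cv2.imwrite("pics/w10.png",c["pixels"][:,:,::-1]);M=np.array(c["tool_from_camera"])
c=optics.camera("side"); crop(c["pixels"],200,110,320,210,6.5,"s10.png")
for _ in range(3): st(); optics.camera("top")
E
```

```text
t 19.35 p [0.5405 0.136  0.0209] yaw_y 83.44 z [ 0.0012  0.0011 -1.    ] F [-4.46 -0.06 10.29] g 0.0087 j [ 0.25  0.53 -0.16  0.89  0.    0.36]
t 19.4 p [0.5406 0.1361 0.0209] yaw_y 83.44 z [ 0.0013  0.0012 -1.    ] F [-5.06  0.43 11.21] g 0.009 j [ 0.25  0.53 -0.16  0.89  0.    0.36]
t 19.45 p [0.5405 0.136  0.0209] yaw_y 83.44 z [ 0.0013  0.0011 -1.    ] F [-3.11  0.45 10.76] g 0.0086 j [ 0.25  0.53 -0.16  0.89  0.    0.36]
```

View pics/w10.png

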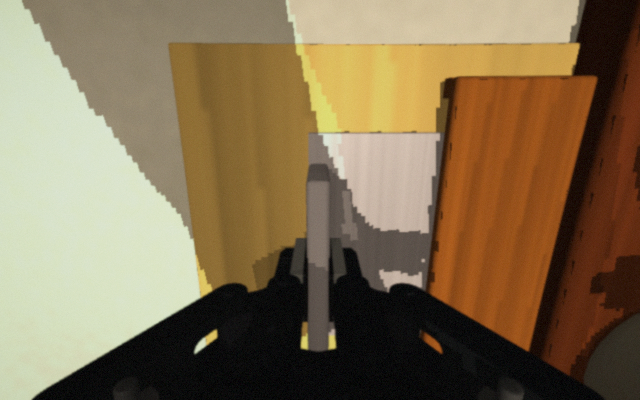

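View pics/s10.png

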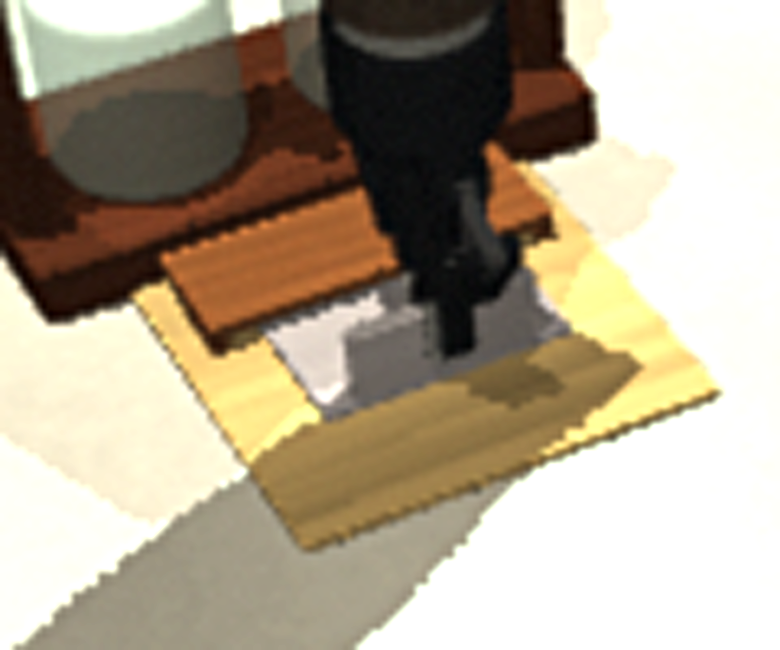

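```bash
python3 - <<'E'
from h import *
c=optics.camera("wrist"); M=np.array(c["tool_from_camera"])
for n,uv,h in [("flap top far",(456,79),.022),("flap near",(434,290),.022),("board corner",(169,44),.006),("leaf far",(309,133),.010)]:
    print(n,plane(c,uv,.0209-h,M).round(4))
st(); bot.job_done()
E
```

```text
flap top far [ 0.0846  0.0596 -0.0011]
flap near [-0.0199  0.0618 -0.0011]
board corner [ 0.1006 -0.0685  0.0149]
leaf far [ 0.0608 -0.004   0.0109]
t 19.55 p [0.5406 0.136  0.0209] yaw_y 83.43 z [ 0.0013  0.0011 -1.    ] F [-4.99  0.41 11.4 ] g 0.0088 j [ 0.25  0.53 -0.16  0.89  0.    0.36]
the job is handed in; nothing more can be done
```

I pressed the ejector to its hard stop. The strip slid out about 44–46 mm and the slide sprang back. I then gripped the upstand, drew the strip clear, lowered it onto the base board and slid its front edge under the flap. I handed the job in at 19.6 s, still holding and pressing; no verdict came back.

Last checks before hand-in:
- **Depth:** the front edge is about 20 mm under the flap, by the wrist camera.
- **Position:** it is about 1 mm off centre and within about 1° of square to the flap.
- **Flatness:** the tool is tilted about 0.002 rad. The flap looks down in the side view; I did not measure its angle.
- **Force:** the wrist reads about 11 N upward, plus roughly 2 N for the strip's weight, so about 13 N on the board. The grip opening is 9 mm on the upstand. There is also a sideways load of 3–5 N.
- **Other objects:** the decanter, bowl and pipette stand were not approached. I did not measure them again at the end.

Two measurements disagreed. After the ejection, the top and wrist cameras differed by up to 8 mm on the position of the strip's front edge. The two estimates of the gap to the flap edge before insertion differed by about 3 mm. Both are well inside the 10–40 mm depth range.

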